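# Take down a dry-stacked model rocket onto its gluing stands

## Task

The model rocket standing on the bench is only stacked loosely for a trial fit: take it apart and put each part upright on its own gluing stand, the nose cone in the small round tray, the square payload bay in the square tray, the round adapter in the large round tray, and the fin can over the post so that it sits down on the stand's base. Every part must lie flat on the floor of its stand, inside the rim. Keep all parts upright throughout, never letting one topple, and leave the glue bottle and the multimeter where they are.

Things in the scene. Friction and masses are not known exactly. Their poses are not given: they have to be found in the camera images.
- nose_cone: Black plastic nose cone, the top part of the rocket, 72 mm tall: round cylinder of 26 mm diameter up to 40 mm height, then an ogive tapering to a blunt tip. About 40 g. Loose; origin at the centre of its underside, z up. At the start it stands on the payload bay.
- payload_bay: Pale glass-fibre square box, 32 x 32 mm and 55 mm tall, with dark windows on its four sides, which face its x and y axes. About 70 g. Loose; origin at the centre of its underside, z up. At the start it stands on the adapter, under the nose cone, turned at random.
- adapter: Pale glass-fibre round adapter, solid, 55 mm tall: cylinder of 54 mm diameter up to 40 mm height, then tapering to a flat top of 47 mm diameter. About 80 g. Loose; origin at the centre of its underside, z up. At the start it stands on the fin can, under the payload bay.
- fin_can: Bottom of the rocket, 100 g: pale round tube, outer diameter 60 mm, 62 mm tall, closed flat on top, open below (bore 52 mm, 57 mm deep). Four 3 mm thick fins along its +x, -x, +y, -y axes reach 58 mm from the axis, 3 to 43 mm above its underside; the tube is free to grip between them, at 45 degrees to x. Stands on the bench under the rest. Loose; origin at the centre of its underside, z up.
- small_round_tray: Shallow round tray for the nose cone: inside diameter 46 mm, outside 58 mm, floor 4 mm and rim 10 mm above the bench. Fixed, plywood; origin at the centre of its underside on the bench, z up; may be turned about z.
- square_tray: Shallow square tray for the payload bay: inside 54 x 54 mm, outside 66 x 66 mm, sides facing its x and y axes, floor 4 mm and rim 10 mm above the bench. Fixed, plywood; origin at the centre of its underside on the bench, z up; may be turned about z.
- large_round_tray: Shallow round tray for the adapter: inside diameter 76 mm, outside 88 mm, floor 4 mm and rim 10 mm above the bench. Fixed, plywood; origin at the centre of its underside on the bench, z up; may be turned about z.
- post_stand: Stand for the fin can: round base of 84 mm diameter, 8 mm thick, with an upright post of 30 mm diameter in its middle that reaches 38 mm above the bench. The fin can goes over the post, any way round, and rests on the base. Fixed, plywood; origin at the centre of its underside on the bench, z up; may be turned about z.
- glue_bottle: Bystander: small upright green bottle with a yellow label and a white cap, 38 mm diameter, 95 mm tall, at the right edge of the work. Origin at the centre of its underside.
- multimeter: Bystander: yellow digital multimeter lying on its back, 150 x 76 x 34 mm, long side along its x axis, at the left edge of the work. Origin at the centre of its underside.
Things that resemble listed ones, but are neither listed nor needed, are in the scene too. What is shaped like the fin_can but blue is not meant. Leave any yellow look-alike of the small_round_tray alone.

How it is judged:
By the outcome, as a careful person would: the job done as asked, in the order asked, and still so for the second after the job is handed in, with the robot touching nothing.
It also fails if it takes over 104 s, if anything falls off the work surface, if the arm or the gripper's body presses on something with over 40 N, if the wrist force passes 120 N, or if a joint passes its speed limit or range.

## Robot

A 6-joint arm with a two-finger parallel gripper is mounted at the origin on the work surface. World frame = base frame: x ahead of the robot, y to its left, z up, the work surface at z = 0. Lengths are in m, angles in rad, forces in N, time in s.
With the tool pointing down it reaches from about 0.425 to 0.95 m from the base axis. Payload 3.5 kg.
Tool frame: the origin (TCP) lies midway between the tips of the shut fingers; the grasp point (between the pads) lies 19 mm behind it; z points along the fingers, y is the line along which they close (so a half turn about z gives the same grasp; the last joint's range is limited). The gripper opens to 85 mm and grips with 20 to 120 N. Pads are 22 mm wide; open, the fingers measure 114 mm over their backs; the gripper's body (76 mm by 85 mm) begins 54 mm behind the grasp point. The pads swing forward as they close: fully open they stand 13 mm farther back than shut.
Start: joints at [-1.37, 0.286, 1.577, -0, 1.279, -0.15], TCP at [0.232, -0.634, 0.231] pointing down, gripper open.
Joint ranges: [-2.77, 2.77], [-0.9, 2.22], [0.21, 2.48], [-1.53, 4.67], [0.24, 2.81], [-2.84, 2.84]. Speed limits (rad/s): [2.79, 2.79, 3.14, 3.14, 3.14, 3.14].

## Interface

Orientations are given as a unit quaternion [x, y, z, w].
In Python, from plant import ctrl gives the robot as it stands.
- The arm moves only by the tool send_rows, never from a script. Its argument "series" is a list that holds one entry, the list of rows, each a list of 7 numbers: the shift along the tool's x, y, z in cm, then the turn, a rotation vector about the tool's x, y, z in rad, then the opening, from -1 (shut) to 1 (fully open). In form: [[[x, y, z, rx, ry, rz, jaw], ...]]. A call has 1 to 10 rows; each row shifts and turns the commanded pose from where the row before left it, along the tool's axes as they then stand; what a row does not reach is not made up. A row lasts 1/8 s, in which the tool goes at most 62.5 mm and 10.7 degrees, less where a joint would pass 70% of its speed; a pose out of reach is approached as far as the arm can. A call is refused whole if a number of a shift passes 6.25 or a number of a turn 0.188, either way. A call with a gripper value outside its range is refused whole. The fingers move at their own pace and stop on an object; "force" is the grip in N (left out, the last holds). Time passes only in rows, so rows that do not move let the fingers close. It gives the time, the measured TCP pose, the force, the opening and the grip force at its end, in the units of the state.
- ctrl.get_state(): the state, without advancing time (a new reading comes with each control period).
- ctrl.read_camera(name): name is "scene" or "top"; returns a dict with "img" (480x640x3 uint8, red, green, blue), "fx", "fy", "cx", "cy" (pixels), "R" (3x3) and "t" (3): a world point X has camera coordinates R X + t. Camera axes: x right, y down, z forward; pixel columns grow to the right and rows downward; lengths in m; the calibration is good to about 2 mm. A picture is of the moment at which its call begins. There is no depth.
- ctrl.sign_off(): hands the job in; it is judged then, once.
The state is a dict: "time": time; "qpos": joint angles; "dq": joint speeds; "joint_efforts": joint torques, N m; "eef_pos": TCP position; "tcp_rot": TCP orientation; "contact_force": force on the tool from outside, world axes, zero at the start; "wrist_torque": the same for the moment, N m; "opening": opening from 0.0 (shut) to 1.0 (fully open); "finger_force": force on a finger pad.
Only numpy, scipy, OpenCV 4.12 (cv2) and the standard library are available. Lean on these libraries where they do the work, as an engineer would, in place of code of your own. Each camera call takes 0.05 s, during which the arm holds its last target. There are 200 camera calls.

## Working session

There is one attempt and no reset: what is moved stays moved. The work goes in short steps, Python scripts to look and compute and a tool call to move; the robot and the scene stay as the last step left them, time stands still between calls to the robot, and variables do not carry over. Pictures are saved under pics/ and viewed, at most 14 in all, crops included, and the job is handed in when it is done.

Besides the shell and the picture viewer there is one more tool, called after "Emit:" in YAML: its name, and indented under it one key for each argument. send_rows: Moves the arm, as the interface text tells. Its arguments: {"type":"object","properties":{"series":{"type":"array"},"force":{"type":"number"}},"required":["series"]}

```bash
mkdir -p pics; ls
python3 - <<'E'
from plant import ctrl
import cv2
for n in ("scene","top"):
    c=ctrl.read_camera(n); cv2.imwrite(f"pics/{n}0.png",c["img"][:,:,::-1]); print(n,c["fx"],c["cx"],c["cy"],c["R"],c["t"])
s=ctrl.get_state(); print(s)
E
```

```text
pics
scene 480.50908162362384 310.8052162825567 240.15671338838754 [[ 1.17909727e-01  9.93024050e-01  7.29694946e-04]
 [ 7.47796574e-01 -8.83083646e-02 -6.58028811e-01]
 [-6.53373997e-01  7.81336611e-02 -7.52992398e-01]] [-0.08582287 -0.36895969  1.5300244 ]
top 507.46503539132544 319.22769025836885 239.55902884212347 [[-3.65958081e-04 -9.99999932e-01 -3.55324902e-05]
 [-9.82788322e-01  3.66223444e-04 -1.84734891e-01]
 [ 1.84734891e-01 -3.26843096e-05 -9.82788390e-01]] [0.0044711  0.57898842 1.1800879 ]
{'time': 0.1, 'qpos': array([-1.36997017e+00,  2.87092558e-01,  1.57804007e+00, -1.73742664e-05,
        1.27860714e+00, -1.50024200e-01]), 'dq': array([ 0.00034619, -0.0004157 , -0.0054368 ,  0.00139438, -0.00108168,
        0.00071807]), 'joint_efforts': array([ 7.55901638e-04, -4.07296765e+01, -2.93700385e+01, -1.66098339e-04,
        3.42748310e-03,  2.40624800e-07]), 'eef_pos': array([ 0.23188266, -0.63328215,  0.23007005]), 'tcp_rot': array([ 9.84651417e-01,  1.74529177e-01, -3.55801012e-05, -1.07300249e-03]), 'contact_force': array([ 0.27702137, -0.33644265, -0.32832899]), 'wrist_torque': array([-0.00268126, -0.01030303,  0.02738306]), 'finger_force': 0.0, 'opening': 1.0018655785942554}
```

View pics/scene0.png

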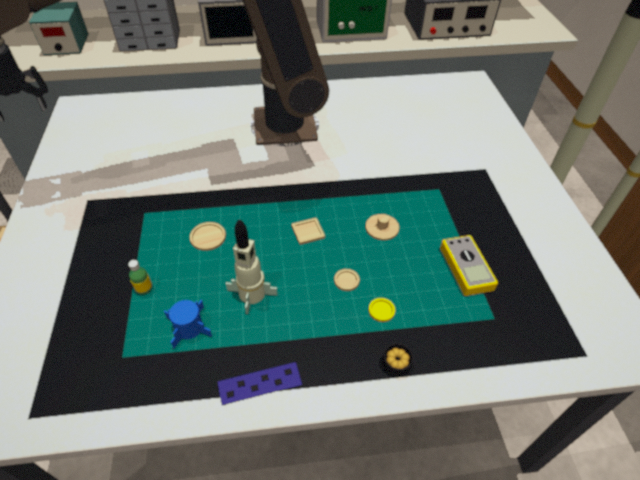

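View pics/top0.png

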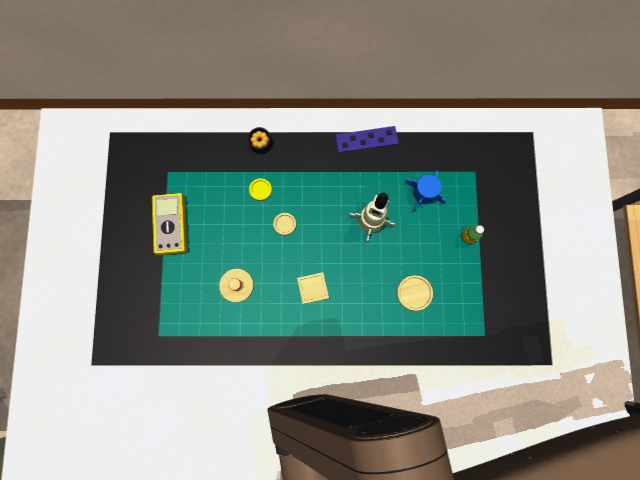

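Top picture: the rocket is at (374,218), the wood small tray at (284,224) with its yellow look-alike at (260,189), the square tray at (313,288), the large tray at (415,293) and the post stand at (236,285). The blue look-alike fin can is at (429,187). Next I measure these and check an enlarged crop.

```bash
cat > h.py <<'E'
import numpy as np, cv2
from plant import ctrl
def ray(c,u,v,z):
    R,t=np.array(c["R"]),np.array(c["t"]); o=-R.T@t
    d=R.T@np.array([(u-c["cx"])/c["fx"],(v-c["cy"])/c["fy"],1]); return o+d*(z-o[2])/d[2]
def line(c,u,v):
    R,t=np.array(c["R"]),np.array(c["t"])
    d=R.T@np.array([(u-c["cx"])/c["fx"],(v-c["cy"])/c["fy"],1]); return -R.T@t,d/np.linalg.norm(d)
def tri(*L):
    A=sum(np.eye(3)-np.outer(d,d) for o,d in L); b=sum((np.eye(3)-np.outer(d,d))@o for o,d in L)
    return np.linalg.solve(A,b)
def project(c,X):
    p=np.array(c["R"])@X+np.array(c["t"]); return p[0]/p[2]*c["fx"]+c["cx"],p[1]/p[2]*c["fy"]+c["cy"]
E
python3 - <<'E'
from h import *
C={n:ctrl.read_camera(n) for n in("top","scene")}
seeds={"top":{"small":(284,224),"square":(305,285),"large":(415,293),"post":(224,285)},
"scene":{"small":(347,279),"square":(308,231),"large":(207,236),"post":(372,232)}}
for n,c in C.items():
    hsv=cv2.cvtColor(c["img"],cv2.COLOR_RGB2HSV)
    m=((hsv[...,0]<30)&(hsv[...,1]>40)&(hsv[...,2]>100)).astype(np.uint8)
    for k,s in seeds[n].items():
        nl,l,st,ce=cv2.connectedComponentsWithStats(m)
        i=l[s[1],s[0]]
        cnt=max(cv2.findContours((l==i).astype(np.uint8),cv2.RETR_EXTERNAL,cv2.CHAIN_APPROX_NONE)[0],key=len)[:,0,:]
        z=.008 if k=="post" else .01
        P=np.array([ray(c,u,v,z)[:2] for u,v in cnt],dtype=np.float32)
        (x,y),r=cv2.minEnclosingCircle(P); print(n,k,i,st[i],"circ",round(x,4),round(y,4),round(r,4),"rect",cv2.minAreaRect(P))
a=cv2.resize(C["top"]["img"][170:260,240:420],None,fx=4.4,fy=4.4,interpolation=cv2.INTER_CUBIC)
b=cv2.resize(C["scene"]["img"][205:345,150:330],None,fx=4.2,fy=4.2,interpolation=cv2.INTER_CUBIC)
cv2.imwrite("pics/a.png",a[:,:,::-1]);cv2.imwrite("pics/b.png",b[:,:,::-1])
E
```

```text
top small 24 [274 213  22  22 389] circ 0.6284 0.0926 0.0285 rect ((0.6288114190101624, 0.09230946749448776), (0.054607145488262177, 0.0533016100525856), 0.4843607544898987)
top square 42 [298 273  31  31 691] circ 0.4654 0.0206 0.0441 rect ((0.4662494957447052, 0.020281171426177025), (0.0653146430850029, 0.06458776444196701), 12.471572875976562)
top large 44 [397 275  36  36 987] circ 0.4538 -0.2312 0.044 rect ((0.4542892575263977, -0.23117853701114655), (0.08584997802972794, 0.08531321585178375), 44.19808578491211)
top post 41 [220 269  33  33 873] circ 0.4726 0.2108 0.042 rect ((0.4731697738170624, 0.2109367847442627), (0.08003021031618118, 0.07948385179042816), 89.97948455810547)
scene small 215 [334 269  26  22 420] circ 0.6346 0.0942 0.0308 rect ((0.6343476176261902, 0.09422917664051056), (0.05668981745839119, 0.05997554957866669), 66.52925109863281)
scene square 198 [292 218  32  26 560] circ 0.471 0.0212 0.0463 rect ((0.4713023602962494, 0.021704738959670067), (0.07192244380712509, 0.06809216737747192), 12.743769645690918)
scene large 201 [190 222  36  28 765] circ 0.4588 -0.2287 0.0461 rect ((0.45988985896110535, -0.22930270433425903), (0.08995899558067322, 0.08689426630735397), 9.20224666595459)
scene post 195 [366 214  33  26 668] circ 0.4777 0.2128 0.0446 rect ((0.47793906927108765, 0.21296708285808563), (0.08538597822189331, 0.08440973609685898), 26.531330108642578)
```

View pics/a.png

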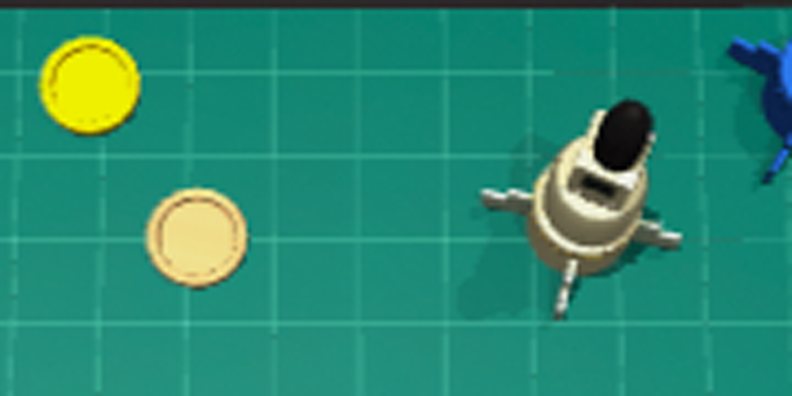

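View pics/b.png

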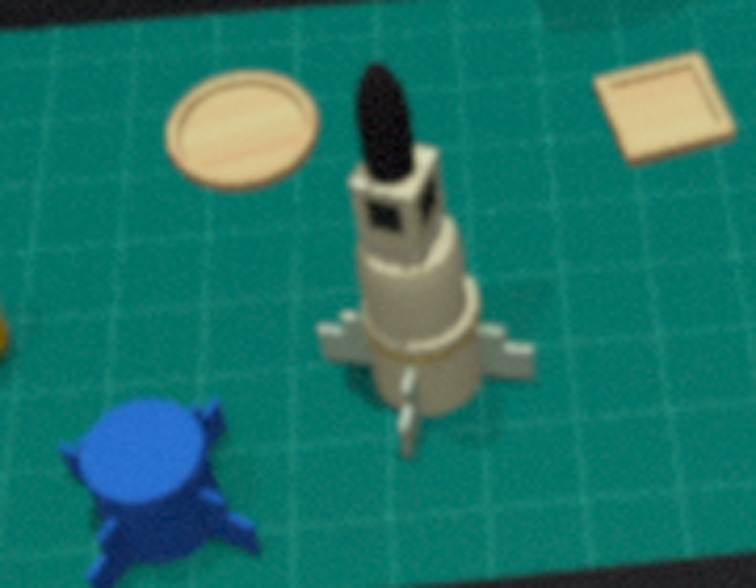

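Four candidates resolve cleanly. The wooden small tray, crop (197,237), is plywood; the yellow one at (90,85) is the look-alike. The pale rocket is the target, not the blue can. Next I measure the rocket's axis and yaws.

Run:
```python
from h import *
C={n:ctrl.read_camera(n) for n in("top","scene")}
L=[];roi={"top":(185,245,350,400),"scene":(212,262,225,262)}
for n,(r0,r1,c0,c1) in roi.items():
    c=C[n]; m=np.zeros((480,640),np.uint8); m[r0:r1,c0:c1]=(c["img"][r0:r1,c0:c1].max(2)<45)
    nl,l,st,ce=cv2.connectedComponentsWithStats(m); i=1+st[1:,4].argmax(); print(n,st[i],ce[i]); L.append(line(c,*ce[i]))
print("nose tri",tri(*L)); 
for n,(u,v) in zip(("top","scene"),[(0,0)]*2): pass
t=C["top"]; f=lambda p:ray(t,p[0]/4.4+240,p[1]/4.4+170,.02)
A,B,D=[f(p) for p in((484,197),(680,240),(560,316))]
print("fins",A,B,D,"mid",(A+B)/2,"yaw",np.degrees(np.arctan2(*(A-B)[1::-1])))
a=cv2.resize(t["img"][185:225,360:400],None,fx=10,fy=10,interpolation=cv2.INTER_CUBIC)
b=cv2.resize(C["scene"]["img"][235:275,225:265],None,fx=10,fy=10,interpolation=cv2.INTER_CUBIC)
cv2.imwrite("pics/c.png",np.hstack([a,b])[:,:,::-1])
```

```text
top [375 193  13  16 146] [381.03424658 200.49315068]
scene [235 221  13  27 257] [241.07392996 234.55642023]
nose tri [ 0.638101   -0.12944298  0.19871693]
fins [ 0.64897199 -0.07340492  0.02      ] [ 0.62370178 -0.18509048  0.02      ] [ 0.57958422 -0.11574475  0.02      ] mid [ 0.63633689 -0.1292477   0.02      ] yaw 77.25080683894619
```

View pics/c.png

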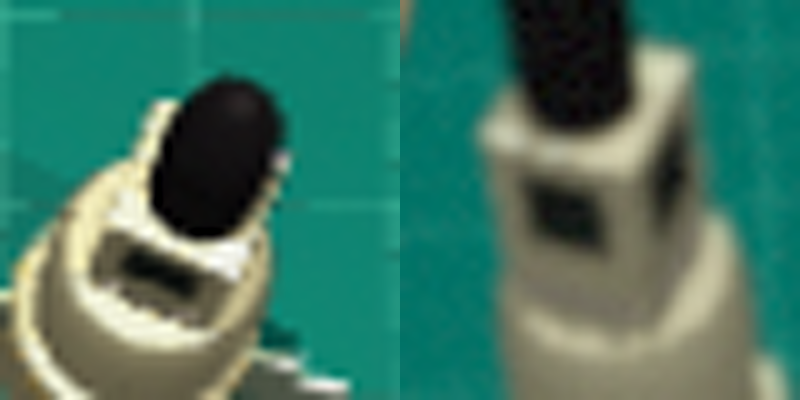

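Run:
```python
from h import *
t,s=ctrl.read_camera("top"),ctrl.read_camera("scene")
P=[ray(t,360+u/10,185+v/10,.172)[:2] for u,v in((112,198),(160,103),(285,158),(243,277))]
Q=[ray(s,225+u/10,235+v/10,.172)[:2] for u,v in((80,135),(240,168),(290,55))]
for S in(P,Q):
    print(np.round(S,4),"ctr",np.mean(S,0),(S[0]+S[2])/2)
    for a,b in zip(S,S[1:]+S[:1]): print(round(np.linalg.norm(b-a),4),round(np.degrees(np.arctan2(*(b-a)[::-1]))%90,1))
```

```text
[[ 0.6354 -0.1113]
 [ 0.6573 -0.1225]
 [ 0.6446 -0.15  ]
 [ 0.6173 -0.14  ]] ctr [ 0.63863996 -0.13096985] [ 0.63998593 -0.13068869]
0.0245 63.0
0.0303 65.3
0.029 69.8
0.0339 57.8
[[ 0.6497 -0.1481]
 [ 0.6621 -0.1165]
 [ 0.6332 -0.1054]] ctr [ 0.64831682 -0.12333262] [ 0.6414456  -0.12674485]
0.0339 68.6
0.0309 68.9
0.0458 21.0
```

Emit:
send_rows:
  series:
    - [[0,0,-1.4,0,0,-0.164,1],[0,0,-1.4,0,0,-0.164,1],[0,0,-1.4,0,0,-0.164,1],[0,0,-1.4,0,0,-0.164,1],[0,0,-1.4,0,0,-0.164,1],[0,0,0,0,0,0,1]]
  force: 30

```text
time: 1.15
eef_pos: [0.2321, -0.6345, 0.3031]
tcp_rot: [0.834, 0.552, -0.001, 0.001]
contact_force: [0.3, -0.5, -0.2]
opening: 1.001
finger_force: 0.0
```

```bash
cat > go.py <<'E'
import sys,numpy as np
from scipy.spatial.transform import Rotation as Ro
from plant import ctrl
# usage: go.py x y z yaw_of_tool_y_deg ; prints needed shift in tool axes (cm) and turn about tool z
s=ctrl.get_state(); R=Ro.from_quat(s["tcp_rot"]); M=R.as_matrix()
x,y,z,w=map(float,sys.argv[1:5]); cur=np.degrees(np.arctan2(M[1,1],M[0,1]))
print("t",round(s["time"],2),"pos",np.round(s["eef_pos"],4),"yawy",round(cur,2),"tilt",np.round(M[:,2],4))
print("shift cm",np.round(100*M.T@(np.array([x,y,z])-s["eef_pos"]),2),"rz",round(-np.radians(w-cur),4),"open",s["opening"],s["finger_force"],s["contact_force"])
E
python3 go.py .638 -.1295 .30 -23
```

```text
t 1.15 pos [ 0.2321 -0.6345  0.3031] yawy -23.02 tilt [ 6.0e-04 -3.1e-03 -1.0e+00]
shift cm [62.35 17.6   0.18] rz -0.0004 open 1.0005206018077784 0.0 [ 0.25924767 -0.50642267 -0.15218512]
```

Emit:
send_rows:
  series:
    - [[6,1.69,0,0,0,0,1],[6,1.69,0,0,0,0,1],[6,1.69,0,0,0,0,1],[6,1.69,0,0,0,0,1],[6,1.69,0,0,0,0,1],[6,1.69,0,0,0,0,1],[6,1.69,0,0,0,0,1],[6,1.69,0,0,0,0,1],[6,1.69,0,0,0,0,1],[2,0.5,0,0,0,0,1]]

```text
time: 2.4
eef_pos: [0.5959, -0.1762, 0.3002]
tcp_rot: [0.833, 0.553, -0.0, -0.001]
contact_force: [-0.0, -1.6, 0.3]
opening: 1.001
finger_force: 0.0
```

Emit:
send_rows:
  series:
    - [[2,0.5,0,0,0,0,1],[0,0,0,0,0,0,1]]

```text
time: 2.65
eef_pos: [0.6072, -0.1627, 0.3009]
tcp_rot: [0.834, 0.552, -0.0, -0.0]
contact_force: [0.0, -0.5, 0.1]
opening: 1.0
finger_force: 0.0
```

```bash
python3 go.py .638 -.1295 .30 -23
```

```text
t 2.65 pos [ 0.6072 -0.1627  0.3009] yawy -22.93 tilt [-8.e-04 -0.e+00 -1.e+00]
shift cm [4.25 1.54 0.09] rz 0.0013 open 0.9995450892215567 0.0 [ 0.01029847 -0.54836752  0.09694398]
```

Emit:
send_rows:
  series:
    - [[4.25,1.54,0,0,0,0,1],[0,0,3,0,0,0,1],[0,0,3,0,0,0,1],[0,0,3,0,0,0,1],[0,0,2,0,0,0,1],[0,0,1,0,0,0,1],[0,0,0,0,0,0,1]]

```text
time: 3.52
eef_pos: [0.6377, -0.1301, 0.1811]
tcp_rot: [0.834, 0.552, -0.0, -0.0]
contact_force: [0.1, 0.7, -0.7]
opening: 1.003
finger_force: 0.0
```

```bash
python3 go.py .638 -.1295 .178 -23
python3 - <<'E'
from h import *
im=[]
for n,(r,c) in {"top":(175,350),"scene":(190,205)}.items():
    k=ctrl.read_camera(n); im.append(cv2.resize(k["img"][r:r+75,c:c+60],None,fx=6.6,fy=6.6,interpolation=cv2.INTER_CUBIC))
cv2.imwrite("pics/d.png",np.hstack(im)[:,:,::-1])
E
```

```text
t 3.52 pos [ 0.6377 -0.1301  0.1811] yawy -22.96 tilt [-6.e-04  1.e-04 -1.e+00]
shift cm [0.07 0.   0.31] rz 0.0006 open 1.0030266616347192 0.0 [ 0.11971387  0.67181744 -0.68086478]
```

View pics/d.png

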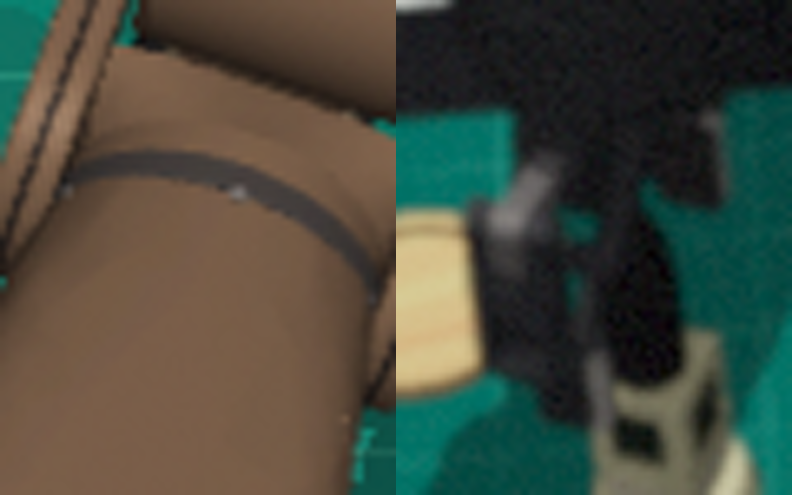

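The picture shows the nose (right half, around (640,300)) standing between the fingers. Now I close on it.

Emit:
send_rows:
  series:
    - [[0.07,0,0.3,0,0,0,0.3],[0,0,0,0,0,0,0],[0,0,0,0,0,0,-0.2],[0,0,0,0,0,0,-0.3],[0,0,0,0,0,0,-0.4],[0,0,0,0,0,0,-0.5],[0,0,0,0,0,0,-1],[0,0,0,0,0,0,-1]]
  force: 25

```text
time: 4.62
eef_pos: [0.6382, -0.129, 0.1784]
tcp_rot: [0.833, 0.553, 0.0, 0.0]
contact_force: [0.2, 0.7, 0.3]
opening: 0.295
finger_force: 24.6
```

```bash
python3 go.py .629 .0925 .260 -23
```

```text
t 4.62 pos [ 0.6382 -0.129   0.1784] yawy -22.92 tilt [ 1.e-04  0.e+00 -1.e+00]
shift cm [20.04 -9.47 -8.16] rz 0.0014 open 0.2954556592883689 24.615757637657225 [0.23963142 0.6833501  0.25450636]
```

Emit:
send_rows:
  series:
    - [[0,0,-1,0,0,0,-1],[0,0,-2,0,0,0,-1],[0,0,-2,0,0,0,-1],[4,-1.9,-1,0,0,0,-1],[4,-1.9,0,0,0,0,-1],[4,-1.9,0,0,0,0,-1],[4,-1.9,0,0,0,0,-1],[4,-1.87,0,0,0,0,-1],[0,0,4,0,0,0,-1],[0,0,3,0,0,0,-1]]

```text
time: 5.88
eef_pos: [0.6292, 0.0931, 0.1694]
tcp_rot: [0.833, 0.553, 0.001, 0.001]
contact_force: [0.4, -0.2, -1.1]
opening: 0.297
finger_force: 24.6
```

```bash
python3 go.py .629 .0925 .0105 -23;  python3 - <<'E'
from h import *
im=[]
for n,(r,c) in {"top":(175,250),"scene":(190,190)}.items():
    k=ctrl.read_camera(n); im.append(cv2.resize(k["img"][r:r+120,c:c+200],None,fx=4,fy=4,interpolation=cv2.INTER_CUBIC))
cv2.imwrite("pics/e.png",im[1][:,:,::-1])
E
```

```text
t 5.88 pos [0.6292 0.0931 0.1694] yawy -22.82 tilt [ 2.3e-03 -1.0e-04 -1.0e+00]
shift cm [-0.08 -0.03 15.89] rz 0.0031 open 0.296771214697189 24.62467256002128 [ 0.39126663 -0.18806464 -1.1033438 ]
```

View pics/e.png

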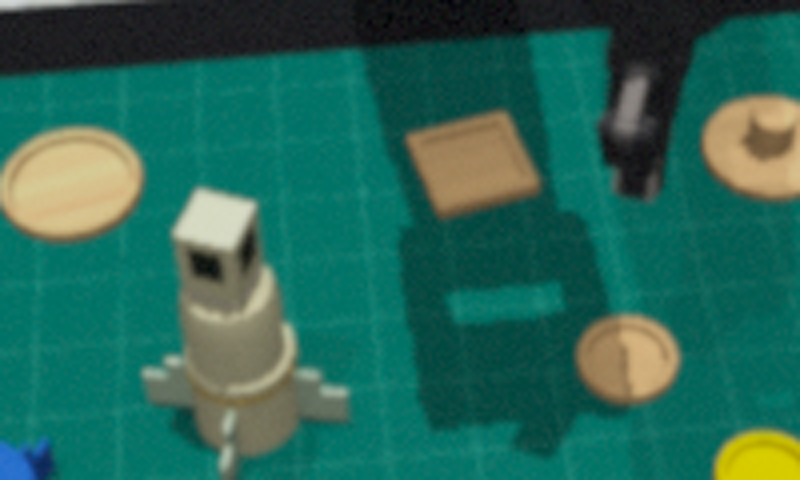

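The stack still stands, with the payload top at crop (215,215), and the nose is held above the small tray. Descending.

Emit:
send_rows:
  series:
    - [[-0.08,0,3.5,0,0,0,-1],[0,0,3.5,0,0,0,-1],[0,0,3.5,0,0,0,-1],[0,0,3,0,0,0,-1],[0,0,1,0,0,0,-1],[0,0,0.6,0,0,0,-1],[0,0,0.4,0,0,0,-1],[0,0,0.2,0,0,0,-1],[0,0,0,0,0,0,-1]]

```text
time: 7.1
eef_pos: [0.6289, 0.0914, 0.0119]
tcp_rot: [0.833, 0.553, 0.0, 0.0]
contact_force: [-0.5, 0.5, -1.2]
opening: 0.295
finger_force: 24.7
```

```bash
python3 go.py .629 .0925 .0105 -23;  python3 - <<'E'
from h import *
k=ctrl.read_camera("scene"); S=[ray(k,190+u/4,190+v/4,.172)[:2] for u,v in((205,187),(258,206),(227,250),(173,233))]
print(np.round(S,4),np.mean(S,0))
for a,b in zip(S,S[1:]+S[:1]): print(round(np.linalg.norm(b-a),4),round(np.degrees(np.arctan2(*(b-a)[::-1]))%90,1))
cv2.imwrite("pics/f.png",cv2.resize(k["img"][180:320,290:430],None,fx=4,fy=4,interpolation=cv2.INTER_CUBIC)[:,:,::-1])
E
```

```text
t 7.1 pos [0.6289 0.0914 0.0119] yawy -22.92 tilt [ 8.e-04 -0.e+00 -1.e+00]
shift cm [ 0.11 -0.03  0.14] rz 0.0014 open 0.29547482697604477 24.68546291347593 [-0.50083835  0.51964986 -1.21479258]
[[ 0.6199 -0.1309]
 [ 0.6361 -0.1045]
 [ 0.6634 -0.121 ]
 [ 0.6491 -0.1476]] [ 0.64210291 -0.12600846]
0.031 58.6
0.0319 58.8
0.0302 61.7
0.0335 60.2
```

View pics/f.png

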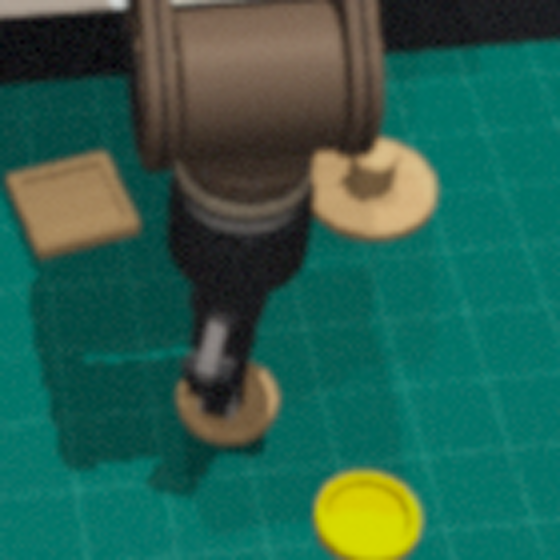

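Emit:
send_rows:
  series:
    - [[0.1,0,0.1,0,0,0,-1],[0,0,0.1,0,0,0,-1],[0,0,0,0,0,0,-1]]

```text
time: 7.52
eef_pos: [0.6292, 0.0924, 0.0103]
tcp_rot: [0.833, 0.553, 0.0, -0.0]
contact_force: [-2.5, -0.3, 4.7]
opening: 0.292
finger_force: 25.1
```

Contact felt at the tray floor, so I release and rise.

Emit:
send_rows:
  series:
    - [[0,0,0,0,0,0,-0.2],[0,0,0,0,0,0,0],[0,0,0,0,0,0,0.6],[0,0,-2,0,0,0,1],[0,0,-5,0,0,0,1],[0,0,-5,0,0,0,1],[0,0,-5,0,0,0,1],[0,0,-5,0,0,0,1],[0,0,-1,0,0,0,1],[0,0,0,0,0,0,1]]

```text
time: 8.78
eef_pos: [0.6291, 0.0923, 0.2407]
tcp_rot: [0.833, 0.553, 0.001, 0.001]
contact_force: [-0.3, -0.2, -0.9]
opening: 1.003
finger_force: 0.0
```

```bash
python3 go.py .640 -.1275 .230 -28;  python3 - <<'E'
from h import *
im=[]
for n,(r,c) in {"top":(180,270),"scene":(225,215)}.items():
    k=ctrl.read_camera(n); im.append(cv2.resize(k["img"][r:r+65,c:c+ (130 if n=="top" else 150)],(800,300) ,interpolation=cv2.INTER_CUBIC)); print(n,k["img"].shape)
cv2.imwrite("pics/g.png",np.vstack(im)[:,:,::-1])
E
```

```text
t 8.78 pos [0.6291 0.0923 0.2407] yawy -22.92 tilt [ 2.4e-03  1.0e-04 -1.0e+00]
shift cm [-19.82   9.56   1.07] rz 0.0887 open 1.0030691042049398 0.0 [-0.25975537 -0.18413302 -0.86972564]
top (480, 640, 3)
scene (480, 640, 3)
```

View pics/g.png

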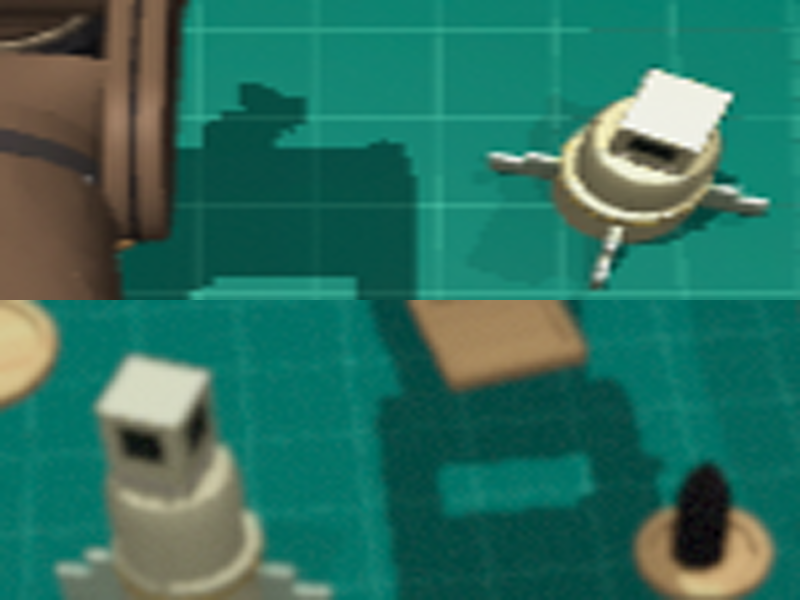

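The nose stands upright inside the small tray, bottom panel (703,540). The payload top is now fully visible in both panels.

Run:
```python
from h import *
t,s=ctrl.read_camera("top"),ctrl.read_camera("scene")
P=[(270+u/6.154,180+v/4.615) for u,v in((655,68),(733,95),(705,157),(618,128))]
Q=[(215+u/5.333,225+(v-300)/4.615) for u,v in((137,355),(211,375),(172,425),(97,407))]
# order: top far-left, far-right, near-right, near-left
for c,S in((t,P),(s,Q)):
    S=[ray(c,*p,.172)[:2] for p in S]; print(np.round(S,4),np.mean(S,0))
    for a,b in zip(S,S[1:]+S[:1]): print(round(np.linalg.norm(b-a),4),round(np.degrees(np.arctan2(*(b-a)[::-1]))%90,1))
```

```text
[[ 0.6586 -0.1235]
 [ 0.6451 -0.1514]
 [ 0.6143 -0.1405]
 [ 0.6287 -0.1095]] [ 0.63665819 -0.13122351]
0.031 64.2
0.0326 70.5
0.0342 65.2
0.033 64.9
[[ 0.6203 -0.1321]
 [ 0.6354 -0.1043]
 [ 0.6624 -0.12  ]
 [ 0.6489 -0.1477]] [ 0.64173426 -0.12603005]
0.0316 61.4
0.0312 59.9
0.0308 64.0
0.0326 61.3
```

Emit:
send_rows:
  series:
    - [[-4,1.93,0,0,0,0,1],[-4,1.93,0,0,0,0,1],[-4,1.93,0,0,0,0,1],[-4,1.93,0,0,0,0,1],[-3.9,1.9,0,0,0,0.0537,1],[0,0,0,0,0,0,1]]

```text
time: 9.72
eef_pos: [0.6393, -0.1313, 0.2371]
tcp_rot: [0.849, 0.528, -0.001, -0.001]
contact_force: [-0.4, 0.5, 0.3]
opening: 0.997
finger_force: 0.0
```

```bash
python3 go.py .639 -.1287 .125 -26
```

```text
t 9.72 pos [ 0.6393 -0.1313  0.2371] yawy -26.24 tilt [-3.2e-03  7.0e-04 -1.0e+00]
shift cm [ 0.23 -0.1  11.21] rz -0.0042 open 0.9967495900990306 0.0 [-0.43108259  0.49064559  0.32358862]
```

Emit:
send_rows:
  series:
    - [[0.22,-0.1,2,0,0,0,1],[0,0,3,0,0,0,1],[0,0,3,0,0,0,1],[0,0,2,0,0,0,0.5],[0,0,1.1,0,0,0,0.3],[0,0,0,0,0,0,0.1],[0,0,0,0,0,0,-0.05],[0,0,0,0,0,0,-0.15],[0,0,0,0,0,0,-0.25],[0,0,0,0,0,0,-0.35]]

```text
time: 10.98
eef_pos: [0.6408, -0.1264, 0.1298]
tcp_rot: [0.848, 0.53, 0.001, 0.001]
contact_force: [0.1, 0.7, 4.7]
opening: 0.374
finger_force: 24.8
```

Emit:
send_rows:
  series:
    - [[0,0,0,0,0,0,-0.5],[0,0,0,0,0,0,-1],[0,0,0,0,0,0,-1]]

```text
time: 11.35
eef_pos: [0.6408, -0.1264, 0.1297]
tcp_rot: [0.848, 0.53, 0.001, 0.001]
contact_force: [-0.7, -0.0, 5.6]
opening: 0.377
finger_force: 25.0
```

```bash
python3 go.py .4665 .0205 .180 -26
```

```text
t 11.35 pos [ 0.6408 -0.1264  0.1297] yawy -26.0 tilt [ 2.e-03 -8.e-04 -1.e+00]
shift cm [  5.56 -22.1   -5.07] rz 0.0 open 0.3767859928682961 25.005621314048767 [-0.70199104 -0.03541411  5.64673204]
```

Emit:
send_rows:
  series:
    - [[0,0,-0.5,0,0,0,-1],[0,0,-1,0,0,0,-1],[0,0,-2,0,0,0,-1],[0,0,-1.5,0,0,0,-1],[1.12,-4.42,0,0,0,0,-1],[1.11,-4.42,0,0,0,0,-1],[1.11,-4.42,0,0,0,0,-1],[1.11,-4.42,0,0,0,0,-1],[1.11,-4.42,0,0,0,0,-1],[0,0,0,0,0,0,-1]]

```text
time: 12.6
eef_pos: [0.4641, 0.0224, 0.179]
tcp_rot: [0.847, 0.531, 0.0, 0.0]
contact_force: [0.3, -0.0, -1.2]
opening: 0.374
finger_force: 24.8
```

```bash
python3 go.py .4665 .0205 .0167 -26;  python3 - <<'E'
from h import *
k=ctrl.read_camera("scene"); cv2.imwrite("pics/i.png",cv2.resize(k["img"][180:330,170:370],None,fx=4,fy=4,interpolation=cv2.INTER_CUBIC)[:,:,::-1])
E
```

```text
t 12.6 pos [0.4641 0.0224 0.179 ] yawy -25.85 tilt [ 7.e-04  1.e-04 -1.e+00]
shift cm [-0.07  0.29 16.23] rz 0.0026 open 0.37379614867410477 24.819071888923645 [ 0.26930548 -0.00994813 -1.23571647]
```

View pics/i.png

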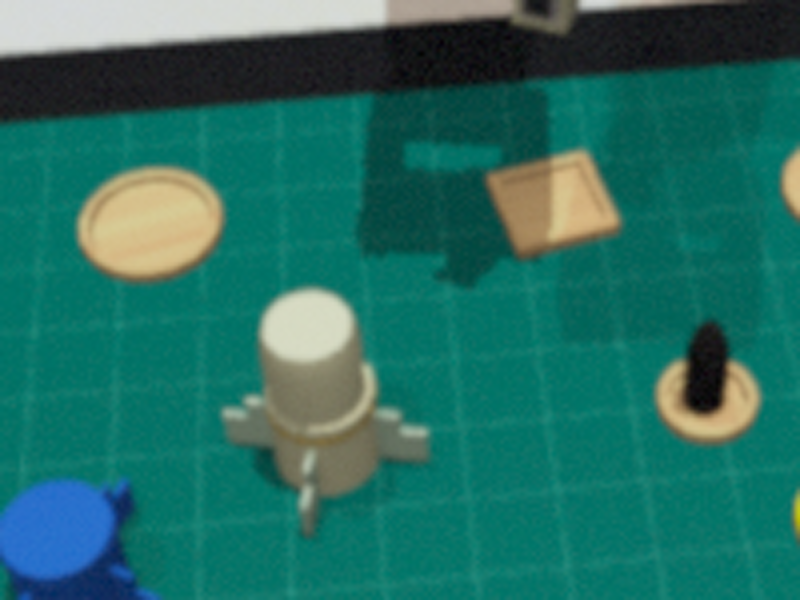

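The payload is held at (545,15). The nose is upright in its tray and the adapter still stands at (310,370). I turn to match the square tray (12.5°) on the way down.

Emit:
send_rows:
  series:
    - [[0,0,2,0,0,-0.168,-1],[0,0,2,0,0,-0.168,-1],[0,0,2,0,0,-0.168,-1],[0,0,2,0,0,-0.168,-1],[0,0,2,0,0,0,-1],[0,0,0,0,0,0,-1]]

```text
time: 13.4
eef_pos: [0.4658, 0.0202, 0.0775]
tcp_rot: [0.626, 0.78, -0.001, -0.001]
contact_force: [-0.1, -0.6, -0.4]
opening: 0.373
finger_force: 24.8
```

```bash
python3 go.py .4665 .0205 .0167 12.5
python3 - <<'E'
from h import *
for n,(r0,r1,c0,c1) in {"scene":(245,280,228,266),"top":(190,240,350,400)}.items():
    k=ctrl.read_camera(n); g=k["img"][r0:r1,c0:c1]; h=cv2.cvtColor(g,cv2.COLOR_RGB2HSV); m=((h[...,2]>(205 if n=="scene" else 235))&(h[...,1]<70)).astype(np.uint8)
    nl,l,st,ce=cv2.connectedComponentsWithStats(m); i=1+st[1:,4].argmax(); u,v=ce[i]+[c0,r0]; print(n,st[i],(u,v),ray(k,u,v,.117), h[...,2].max())
E
```

```text
t 13.4 pos [0.4658 0.0202 0.0775] yawy 12.45 tilt [-2.5e-03  3.0e-04 -1.0e+00]
shift cm [0.01 0.09 6.08] rz -0.0009 open 0.3731516413962767 24.847278892993927 [-0.06290956 -0.63110227 -0.38286613]
scene [  9   9  20  16 251] (np.float64(246.37051792828686), np.float64(261.1195219123506)) [ 0.64053153 -0.12658114  0.117     ] 219
top [ 17  11  19  18 267] (np.float64(375.9250936329588), np.float64(209.55430711610487)) [ 0.63826086 -0.12794101  0.117     ] 240
```

Emit:
send_rows:
  series:
    - [[0,0.06,3,0,0,0,-1],[0,0,1.5,0,0,0,-1],[0,0,0.7,0,0,0,-1],[0,0,0.4,0,0,0,-1],[0,0,0.3,0,0,0,-1],[0,0,0.1,0,0,0,-1],[0,0,0,0,0,0,-1]]

```text
time: 14.38
eef_pos: [0.4668, 0.0209, 0.0187]
tcp_rot: [0.626, 0.78, 0.0, 0.0]
contact_force: [-0.9, -0.5, 0.8]
opening: 0.373
finger_force: 24.9
```

```bash
python3 go.py .4665 .0205 .0167 12.5
```

```text
t 14.38 pos [0.4668 0.0209 0.0187] yawy 12.51 tilt [ 9.e-04 -1.e-04 -1.e+00]
shift cm [-0.03 -0.03  0.2 ] rz 0.0002 open 0.3734486974028816 24.941735565662384 [-0.89734143 -0.51835895  0.79379632]
```

Emit:
send_rows:
  series:
    - [[0,0,0.1,0,0,0,-1],[0,0,0.1,0,0,0,-1],[0,0,0,0,0,0,-1]]

```text
time: 14.75
eef_pos: [0.4668, 0.0209, 0.0187]
tcp_rot: [0.626, 0.78, -0.0, -0.001]
contact_force: [-6.7, 0.8, 15.7]
opening: 0.373
finger_force: 26.2
```

Emit:
send_rows:
  series:
    - [[0,0,-0.1,0,0,0,-1],[0,0,0,0,0,0,-0.1],[0,0,0,0,0,0,0.3],[0,0,0,0,0,0,1],[0,0,-2,0,0,0,1],[0,0,-5,0,0,0,1],[0,0,-5,0,0,0,1],[0,0,-5,0,0,0,1],[0,0,0,0,0,0,1]]

```text
time: 15.88
eef_pos: [0.4694, 0.0204, 0.1924]
tcp_rot: [0.626, 0.78, 0.003, 0.005]
contact_force: [-0.4, -0.3, -0.5]
opening: 0.998
finger_force: 0.0
```

```bash
python3 go.py .639 -.127 .190 12.5
```

```text
t 15.88 pos [0.4694 0.0204 0.1924] yawy 12.51 tilt [ 0.0103 -0.0017 -0.9999]
shift cm [-18.07  13.36   0.44] rz 0.0002 open 0.9981281190797072 0.0 [-0.36487947 -0.25280301 -0.46806762]
```

Emit:
send_rows:
  series:
    - [[-4.5,3.35,0,0,0,0,1],[-4.5,3.35,0,0,0,0,1],[-4.5,3.35,0,0,0,0,1],[-4.5,3.35,0,0,0,0,1],[0,0,0,0,0,-0.172,1],[0,0,0,0,0,-0.172,1],[0,0,0,0,0,0,1]]

```text
time: 16.75
eef_pos: [0.6354, -0.1257, 0.185]
tcp_rot: [0.484, 0.875, -0.0, -0.002]
contact_force: [-0.1, 0.9, -0.3]
opening: 1.003
finger_force: 0.0
```

```bash
python3 go.py .639 -.127 .073 32.2
```

```text
t 16.75 pos [ 0.6354 -0.1257  0.185 ] yawy 32.09 tilt [-0.0033  0.0012 -1.    ]
shift cm [-0.33  0.26 11.19] rz -0.0019 open 1.0034773885011592 0.0 [-0.14485627  0.92055946 -0.26842077]
```

Emit:
send_rows:
  series:
    - [[-0.3,0.24,0,0,0,0,1],[0,0,3,0,0,0,1],[0,0,3,0,0,0,1],[0,0,3,0,0,0,1],[0,0,1.5,0,0,0,1],[0,0,0.7,0,0,0,1],[0,0,0,0,0,0,1]]

```text
time: 17.62
eef_pos: [0.6402, -0.1271, 0.0757]
tcp_rot: [0.483, 0.875, 0.0, 0.0]
contact_force: [-0.5, -0.4, 0.4]
opening: 0.999
finger_force: 0.0
```

```bash
python3 go.py .639 -.127 .073 32.2
```

```text
t 17.62 pos [ 0.6402 -0.1271  0.0757] yawy 32.2 tilt [ 5.e-04 -2.e-04 -1.e+00]
shift cm [ 0.07 -0.09  0.27] rz -0.0 open 0.9994691377592971 0.0 [-0.51064049 -0.42278489  0.42164991]
```

Emit:
send_rows:
  series:
    - [[0.05,-0.08,0.3,0,0,0,0.6],[0,0,0,0,0,0,0.45],[0,0,0,0,0,0,0.38],[0,0,0,0,0,0,0.31],[0,0,0,0,0,0,0.24],[0,0,0,0,0,0,0.15],[0,0,0,0,0,0,-0.2],[0,0,0,0,0,0,-0.2]]
  force: 30

```text
time: 18.62
eef_pos: [0.6392, -0.1272, 0.0729]
tcp_rot: [0.483, 0.876, 0.0, 0.0]
contact_force: [-1.4, -0.3, 4.0]
opening: 0.622
finger_force: 31.8
```

```bash
python3 go.py .4545 -.231 .110 32.2
```

```text
t 18.62 pos [ 0.6392 -0.1272  0.0729] yawy 32.22 tilt [ 8.e-04 -3.e-04 -1.e+00]
shift cm [  1.06 -21.16  -3.72] rz 0.0003 open 0.6221502767548418 31.820752448402345 [-1.35401787 -0.27412572  3.97468887]
```

Emit:
send_rows:
  series:
    - [[0,0,-0.5,0,0,0,-0.2],[0,0,-1.5,0,0,0,-0.2],[0,0,-2,0,0,0,-0.2],[0,0,-1,0,0,0,-0.2],[0.21,-4.23,0,0,0,0,-0.2],[0.21,-4.23,0,0,0,0,-0.2],[0.21,-4.23,0,0,0,0,-0.2],[0.21,-4.23,0,0,0,0,-0.2],[0.21,-4.23,0,0,0,0,-0.2],[0,0,0,0,0,0,-0.2]]

```text
time: 19.88
eef_pos: [0.4527, -0.2319, 0.1229]
tcp_rot: [0.485, 0.875, -0.0, 0.0]
contact_force: [1.0, 0.7, -0.7]
opening: 0.62
finger_force: 31.9
```

```bash
python3 go.py .4545 -.231 .0149 32.2;  python3 - <<'E'
from h import *
k=ctrl.read_camera("scene"); cv2.imwrite("pics/j.png",cv2.resize(k["img"][180:330,170:370],None,fx=4,fy=4,interpolation=cv2.INTER_CUBIC)[:,:,::-1])
E
```

```text
t 19.88 pos [ 0.4527 -0.2319  0.1229] yawy 32.03 tilt [ 2.e-04 -4.e-04 -1.e+00]
shift cm [-0.02  0.2  10.8 ] rz -0.0029 open 0.6201578860189703 31.908300023060292 [ 0.97876061  0.74080779 -0.69063806]
```

View pics/j.png

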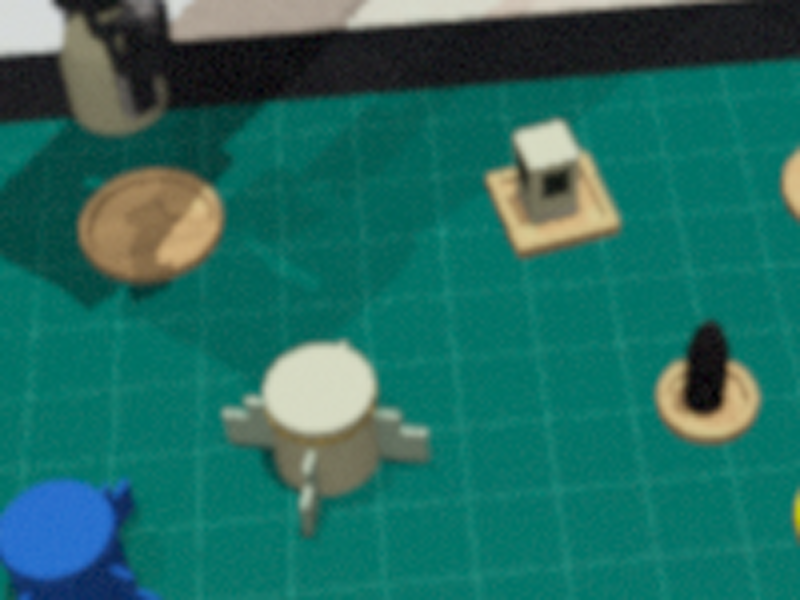

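The payload sits square in its tray, (548,175), and the nose is in its own at (707,370). The adapter is held over the large tray at (115,80). Now I measure the fin can top and lower the adapter.

Emit:
send_rows:
  series:
    - [[0,0.2,3,0,0,0,-0.2],[0,0,3,0,0,0,-0.2],[0,0,2.5,0,0,0,-0.2],[0,0,0.9,0,0,0,-0.2],[0,0,0.6,0,0,0,-0.2],[0,0,0.4,0,0,0,-0.2],[0,0,0.2,0,0,0,-0.2],[0,0,0,0,0,0,-0.2]]

```text
time: 20.92
eef_pos: [0.4563, -0.23, 0.0167]
tcp_rot: [0.483, 0.876, -0.0, 0.0]
contact_force: [-0.2, -0.1, -0.5]
opening: 0.62
finger_force: 31.9
```

```bash
python3 go.py .4545 -.231 .0149 32.2
python3 - <<'E'
from h import *
for n,(r0,r1,c0,c1) in {"scene":(260,292,222,278),"top":(190,240,350,400)}.items():
    k=ctrl.read_camera(n); g=k["img"][r0:r1,c0:c1]; h=cv2.cvtColor(g,cv2.COLOR_RGB2HSV); m=((h[...,2]>(195 if n=="scene" else 220))&(h[...,1]<70)).astype(np.uint8)
    nl,l,st,ce=cv2.connectedComponentsWithStats(m); i=1+st[1:,4].argmax(); u,v=ce[i]+[c0,r0]; print(n,st[i],(u,v),ray(k,u,v,.062), h[...,2].max())
E
```

```text
t 20.93 pos [ 0.4563 -0.23    0.0167] yawy 32.21 tilt [ 6.e-04 -5.e-04 -1.e+00]
shift cm [ 0.01 -0.2   0.18] rz 0.0003 open 0.6201044134435467 31.926857689395547 [-0.19248457 -0.09835802 -0.45063384]
scene [ 14   7  27  21 427] (np.float64(249.26932084309135), np.float64(276.63231850117097)) [ 0.64022296 -0.12572238  0.062     ] 219
top [ 12  11  24  26 437] (np.float64(373.4691075514874), np.float64(215.18306636155606)) [ 0.63788603 -0.12798367  0.062     ] 240
```

Fin can centre is about (0.639,-0.127).

Emit:
send_rows:
  series:
    - [[0,-0.15,0.1,0,0,0,-0.2],[0,0,0.1,0,0,0,-0.2],[0,0,0,0,0,0,-0.2]]

```text
time: 21.4
eef_pos: [0.4547, -0.2308, 0.0148]
tcp_rot: [0.483, 0.876, -0.0, -0.0]
contact_force: [-3.3, 1.5, 4.5]
opening: 0.624
finger_force: 32.3
```

Emit:
send_rows:
  series:
    - [[0,0,0,0,0,0,0.35],[0,0,0,0,0,0,0.6],[0,0,0,0,0,0,1],[0,0,0,0,0,0,1],[0,0,-2,0,0,0,1],[0,0,-4,0,0,0,1],[0,0,-4,0,0,0,1],[0,0,-3,0,0,0,1],[0,0,0,0,0,0,1]]

```text
time: 22.52
eef_pos: [0.4564, -0.2319, 0.1473]
tcp_rot: [0.483, 0.876, -0.001, 0.003]
contact_force: [0.1, 0.4, -0.0]
opening: 1.002
finger_force: 0.0
```

```bash
python3 go.py .639 -.127 .140 32.2
```

```text
t 22.52 pos [ 0.4564 -0.2319  0.1473] yawy 32.22 tilt [ 0.0052 -0.004  -1.    ]
shift cm [-0.86 21.04  0.78] rz 0.0004 open 1.0017462039418246 0.0 [ 0.12787553  0.4019269  -0.04286217]
```

Emit:
send_rows:
  series:
    - [[-0.17,4.2,0,0,0,0,1],[-0.17,4.2,0,0,0,0,1],[-0.17,4.2,0,0,0,0,1],[-0.17,4.2,0,0,0,0,1],[-0.17,4.2,0,0,0,0,1],[0,0,0,0,0,0,1]]

```text
time: 23.28
eef_pos: [0.6377, -0.1241, 0.1418]
tcp_rot: [0.482, 0.876, -0.0, -0.001]
contact_force: [-0.8, 0.4, -0.4]
opening: 0.995
finger_force: 0.0
```

```bash
python3 go.py .639 -.127 .020 32.2;  python3 - <<'E'
from h import *
k=ctrl.read_camera("scene"); cv2.imwrite("pics/k.png",cv2.resize(k["img"][180:330,170:370],None,fx=4,fy=4,interpolation=cv2.INTER_CUBIC)[:,:,::-1])
E
```

```text
t 23.27 pos [ 0.6377 -0.1241  0.1418] yawy 32.38 tilt [-0.0025  0.0012 -1.    ]
shift cm [-0.34 -0.03 12.18] rz 0.0031 open 0.9953288703724223 0.0 [-0.76145778  0.39036533 -0.37719943]
```

View pics/k.png

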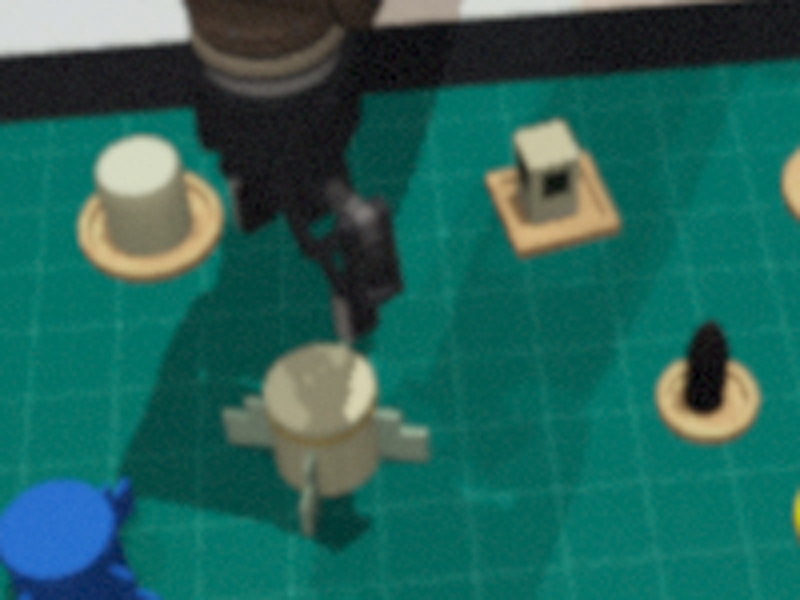

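The adapter stands in the large tray at (143,195). The fin can is under the gripper at (320,420), with the fingers between its fins. Descending.

Emit:
send_rows:
  series:
    - [[-0.31,-0.05,0,0,0,0,1],[0,0,3,0,0,0,1],[0,0,3,0,0,0,1],[0,0,2.5,0,0,0,1],[0,0,2,0,0,0,1],[0,0,1,0,0,0,1],[0,0,0.5,0,0,0,1],[0,0,0,0,0,0,1]]

```text
time: 24.32
eef_pos: [0.6385, -0.129, 0.0247]
tcp_rot: [0.483, 0.876, 0.0, 0.0]
contact_force: [-0.3, 0.4, -0.4]
opening: 1.003
finger_force: 0.0
```

```bash
python3 go.py .639 -.127 .020 32.2
```

```text
t 24.32 pos [ 0.6385 -0.129   0.0247] yawy 32.22 tilt [ 6.e-04 -2.e-04 -1.e+00]
shift cm [0.14 0.15 0.47] rz 0.0003 open 1.0029227900807431 0.0 [-0.30959412  0.41584136 -0.42271365]
```

60 mm opening is 0.706 of full (jaw 0.41).

Emit:
send_rows:
  series:
    - [[0.12,0.12,0.45,0,0,0,0.8],[0,0,0,0,0,0,0.6],[0,0,0,0,0,0,0.52],[0,0,0,0,0,0,0.45],[0,0,0,0,0,0,0.38],[0,0,0,0,0,0,0.3],[0,0,0,0,0,0,0],[0,0,0,0,0,0,0]]
  force: 35

```text
time: 25.32
eef_pos: [0.639, -0.1273, 0.0204]
tcp_rot: [0.483, 0.876, 0.0, 0.0]
contact_force: [0.4, 0.8, 3.2]
opening: 0.699
finger_force: 38.1
```

```bash
python3 go.py .4735 .211 .130 32.2
```

```text
t 25.32 pos [ 0.639  -0.1273  0.0204] yawy 32.22 tilt [ 8.e-04 -3.e-04 -1.e+00]
shift cm [ 37.43   4.04 -10.99] rz 0.0003 open 0.6994261813902987 38.096461314707994 [0.35355639 0.79718117 3.22734313]
```

Emit:
send_rows:
  series:
    - [[0,0,-0.5,0,0,0,0],[0,0,-2,0,0,0,0],[0,0,-3,0,0,0,0],[0,0,-3,0,0,0,0],[0,0,-3,0,0,0,0],[0,0,0,0,0,0,0]]

```text
time: 26.08
eef_pos: [0.6407, -0.1279, 0.1392]
tcp_rot: [0.483, 0.876, 0.001, 0.004]
contact_force: [0.4, -0.6, -1.0]
opening: 0.703
finger_force: 38.1
```

Emit:
send_rows:
  series:
    - [[3,0.32,0,0,0,0,0],[4.8,0.52,0,0,0,0,0],[4.8,0.52,0,0,0,0,0],[4.8,0.52,0,0,0,0,0],[4.8,0.52,0,0,0,0,0],[4.8,0.52,0,0,0,0,0],[4.8,0.52,0,0,0,0,0],[3.6,0.39,0,0,0,0,0],[2,0.2,0,0,0,0,0],[0,0,0,0,0,0,0]]

```text
time: 27.32
eef_pos: [0.4716, 0.2115, 0.1334]
tcp_rot: [0.482, 0.876, -0.001, -0.001]
contact_force: [0.9, -0.4, -2.0]
opening: 0.696
finger_force: 38.1
```

```bash
python3 go.py .4735 .211 .0284 32.2;  python3 - <<'E'
from h import *
k=ctrl.read_camera("scene"); cv2.imwrite("pics/l.png",cv2.resize(k["img"][170:320,280:480],None,fx=4,fy=4,interpolation=cv2.INTER_CUBIC)[:,:,::-1])
E
```

```text
t 27.32 pos [0.4716 0.2115 0.1334] yawy 32.37 tilt [-2.4e-03 -6.0e-04 -1.0e+00]
shift cm [-0.15  0.15 10.5 ] rz 0.0029 open 0.696205270128056 38.0989302881062 [ 0.89905891 -0.37295093 -1.96446369]
```

View pics/l.png

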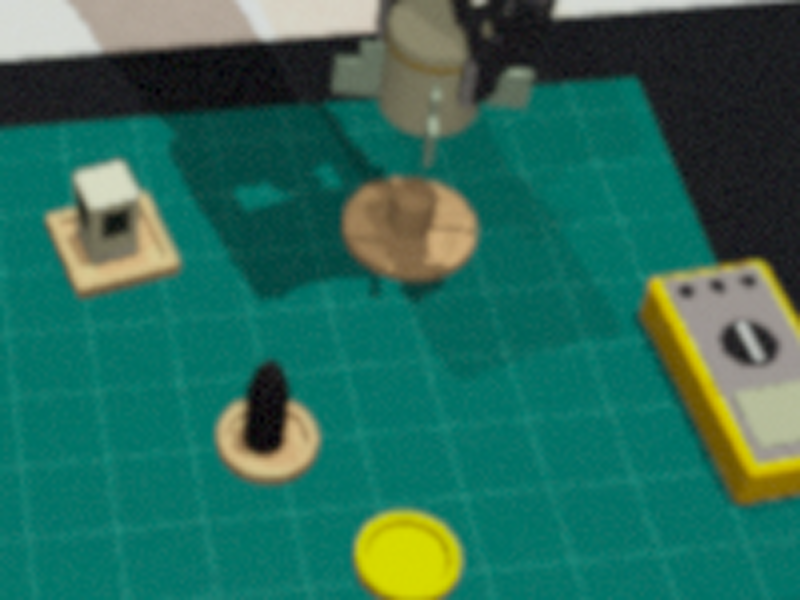

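The fin can is held upright at (430,85), above the post stand at (410,225). Lowering in steps.

Emit:
send_rows:
  series:
    - [[-0.12,0.13,1.5,0,0,0,0],[0,0,2,0,0,0,0],[0,0,2,0,0,0,0],[0,0,1,0,0,0,0],[0,0,0,0,0,0,0]]

```text
time: 28.0
eef_pos: [0.4744, 0.2097, 0.0684]
tcp_rot: [0.484, 0.875, -0.001, -0.001]
contact_force: [0.1, -0.1, -2.3]
opening: 0.695
finger_force: 38.1
```

```bash
python3 go.py .4735 .211 .0284 32.2
```

```text
t 28.0 pos [0.4744 0.2097 0.0684] yawy 32.16 tilt [-2.7e-03 -7.0e-04 -1.0e+00]
shift cm [0.16 0.   4.  ] rz -0.0007 open 0.6951106371794502 38.09748748317361 [ 0.07404772 -0.12812173 -2.25652009]
```

Emit:
send_rows:
  series:
    - [[0.14,0,1,0,0,0,0],[0,0,1,0,0,0,0],[0,0,0.8,0,0,0,0],[0,0,0.5,0,0,0,0],[0,0,0.4,0,0,0,0],[0,0,0.15,0,0,0,0],[0,0,0,0,0,0,0]]

```text
time: 28.88
eef_pos: [0.4743, 0.2117, 0.0314]
tcp_rot: [0.483, 0.876, 0.0, 0.0]
contact_force: [0.6, -0.2, -1.7]
opening: 0.694
finger_force: 38.1
```

```bash
python3 go.py .4735 .211 .0284 32.2
```

```text
t 28.88 pos [0.4743 0.2117 0.0314] yawy 32.22 tilt [ 1.e-04  0.e+00 -1.e+00]
shift cm [-0.01 -0.11  0.3 ] rz 0.0004 open 0.6942058479772543 38.10982022434473 [ 0.60290262 -0.2170207  -1.74112487]
```

Emit:
send_rows:
  series:
    - [[0,-0.1,0.15,0,0,0,0],[0,0,0.15,0,0,0,0],[0,0,0,0,0,0,0]]

```text
time: 29.25
eef_pos: [0.4735, 0.2111, 0.0284]
tcp_rot: [0.483, 0.876, 0.0, 0.0]
contact_force: [0.4, -0.1, -0.9]
opening: 0.698
finger_force: 38.1
```

Emit:
send_rows:
  series:
    - [[0,0,0.1,0,0,0,0],[0,0,0.1,0,0,0,0],[0,0,0,0,0,0,0]]

```text
time: 29.62
eef_pos: [0.4735, 0.2111, 0.0283]
tcp_rot: [0.483, 0.876, -0.001, -0.0]
contact_force: [-6.6, -1.3, 11.4]
opening: 0.695
finger_force: 39.3
```

Seated at the expected height. Release and rise.

Emit:
send_rows:
  series:
    - [[0,0,-0.15,0,0,0,0],[0,0,0,0,0,0,0.5],[0,0,0,0,0,0,0.8],[0,0,0,0,0,0,1],[0,0,0,0,0,0,1],[0,0,-2,0,0,0,1],[0,0,-4,0,0,0,1],[0,0,-5,0,0,0,1],[0,0,-5,0,0,0,1],[0,0,-5,0,0,0,1]]

```text
time: 30.88
eef_pos: [0.4731, 0.211, 0.2394]
tcp_rot: [0.483, 0.876, 0.0, 0.0]
contact_force: [1.4, 0.3, -0.4]
opening: 0.996
finger_force: 0.0
```

Emit:
send_rows:
  series:
    - [[3,-3,0,0,0,0,1],[4,-3,0,0,0,0,1],[4,0,0,0,0,0,1],[0,0,0,0,0,0,1],[0,0,0,0,0,0,1]]

```text
time: 31.5
eef_pos: [0.3642, 0.272, 0.2378]
tcp_rot: [0.483, 0.876, -0.0, 0.0]
contact_force: [-0.1, -0.8, -0.9]
opening: 0.997
finger_force: 0.0
```

Run:
```python
from h import *
k=ctrl.read_camera("scene"); cv2.imwrite("pics/m.png",cv2.resize(k["img"][180:380,120:500],(800,420),interpolation=cv2.INTER_CUBIC)[:,:,::-1])
print(ctrl.get_state()["time"])
```

```text
31.55
```

View pics/m.png

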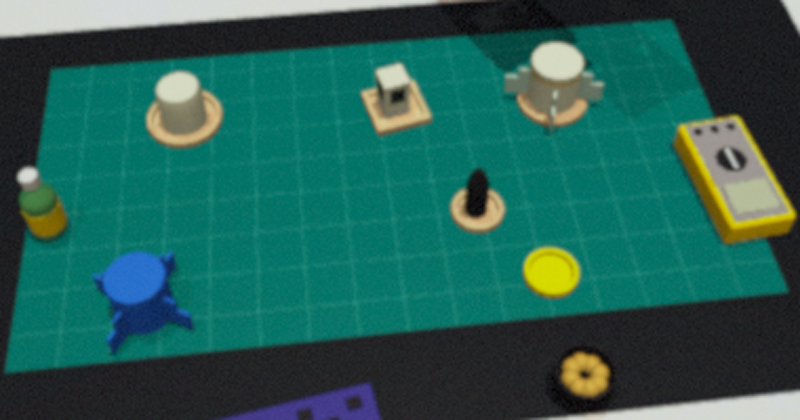

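All four parts stand upright on their stands: adapter (180,105), payload (393,95), fin can on its base (555,85), nose (477,200). The bottle, multimeter and look-alikes are untouched.

```bash
python3 -c "
from plant import ctrl
print(ctrl.sign_off())"
```

```text
the job is handed in; nothing more can be done
None
```

The rocket is apart and handed in after about 32 s of robot time: the last picture shows all four parts upright on their own stands, with the glue bottle and multimeter where they were.

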